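# Hang the flashlight on the rack by its side clip

## Robot

A 6-joint arm with a two-finger parallel gripper is mounted at the origin on the work surface. World frame = base frame: x ahead of the robot, y to its left, z up, the work surface at z = 0. Lengths are in mm, angles in rad, forces in N, time in s.
With the tool pointing down it reaches from about 325 to 875 mm from the base axis. Payload 4.4 kg.
Tool frame: the origin (TCP) lies on the centre line of the jaws, within the pads' length; the fingertips stand ahead of it and the grasp point (between the pads) lies 6 mm ahead of it (ctrl.tcp_to_tips is the z of the fingertips in the tool frame, in mm); z points along the fingers, y is the direction in which the jaws open and shut (so a half turn about z gives the same grasp; the last joint's range is limited). The gripper opens to 85 mm and grips with 20 to 120 N. Pads are 22 mm wide; open, the fingers measure 114 mm over their backs; the gripper's body (76 mm by 85 mm) begins 54 mm behind the grasp point. The pads swing forward as they close: fully open they stand 13 mm farther back than shut.
Start: joints at [1.113, 0.207, 1.542, -0, 1.393, -0.15], TCP at [173.665, 548.15, 256.282] pointing down, gripper open.
Joint ranges: [-2.73, 2.73], [-0.86, 2.22], [0.23, 2.46], [-1.11, 4.25], [0.08, 2.63], [-2.82, 2.82]. Speed limits (rad/s): [2.79, 2.79, 3.14, 3.14, 3.14, 3.14].

## Interface

Orientations are given as a 3x3 rotation matrix whose columns are the frame's x, y, z axes.
In Python, from plant import ctrl, sensors, optics gives the robot as it stands. Calls block until the motion is done:
- ctrl.move_ptp(position, orientation): joint-space move of the TCP to a pose.
- ctrl.move_l(position, rot=None, vel=150, threshold=None): straight line of the TCP; rot=None keeps the orientation; vel is the mean speed in mm/s. With threshold (N) it stops when the force on the tool has changed by that much, and returns True; else False.
- ctrl.set_joints(angles): joint-space move.
- ctrl.gripper_to(opening, force=None): finger opening in mm; force is the grip in N (None keeps the last); returns when the fingers have stopped.
- ctrl.hold(seconds).
- ctrl.solve_ik(position, orientation): joint angles nearest the present ones, or None.
- sensors.read_state(): the state.
- optics.grab_frame(name): name is "side" or "top"; returns (picture, depth): 480x640x3 uint8, red, green, blue; 480x640 float32, mm along the optical axis (not along the pixel's ray), 0 where there is no reading.
- optics.camera_params(name): a dict with "mtx" (3x3 intrinsics, pixels), "R" (3x3) and "t" (3): a world point X has camera coordinates R X + t. Camera axes: x right, y down, z forward; pixel columns grow to the right and rows downward; lengths in mm; the calibration is good to about 2 mm. A picture is of the moment at which its call begins. camera_params takes no time and is no camera call.
A pose or a line that the arm cannot do raises ctrl.MotionError and nothing moves.
- ctrl.finish_job(): hands the job in, once; it reports no verdict.
The state is a dict: "t": time; "q": joint angles; "qvel": joint speeds; "tau": joint torques, N m; "eef_pos": TCP position; "eef_rot": TCP orientation; "force": force on the tool from outside, world axes, zero at the start; "wrist_torque": the same for the moment, N m; "grip_width": finger opening in mm.
Only numpy, scipy, OpenCV 4.12 (cv2) and the standard library are available. Lean on these libraries where they do the work, as an engineer would, in place of code of your own. Each camera call takes 0.05 s, during which the arm holds its last target.

## Task

Pick up the flashlight from the ledge and hang it by its side clip on the rack's crossbar, between the two brass collars, lens down. The clip is off to one side, so while still holding it firmly feel the bar take the weight, without leaning hard on it, then ease the flashlight round to where it hangs by itself before you let go: once free it must not drop or swing. Leave the other things on the ledge alone.

Things in the scene. Friction and masses are not known exactly. Their poses are not given: they have to be found in the camera images.
- flashlight: Aluminium flashlight, loose, upright on its lens, 180 mm tall, 0.39 to 0.51 kg. Origin: centre of the lens face; z up the barrel, x to the side with the clip. Head 40 mm diameter up to z 36, barrel 30 mm diameter from z 48 to 172.
- grip_point (a point): On the barrel axis at z 160 mm in the flashlight's frame: the place to grip, from above, across the flashlight's y (30 mm wide; the clip is on the x side).
- balance (a point): Middle of the range in which the centre of mass may lie: on the barrel axis, z 65 mm. A heavy battery pack sits at an unknown place inside, so the real one is anywhere from z 42 to 89, different each time. Hanging free from the clip the flashlight leans 16 to 31 degrees, top towards its -x, lens swung towards its +x; only feel tells how much.
- clip_seat (a point): Where the bar's centre lies when the clip is seated: x 28 mm, y 0, z 135 mm in the flashlight's frame. The clip is a rigid black hook open downwards, 14 mm wide in y: an inverted V roof (35 degree slopes, top at z 149) over a throat from x 19 to 37 mm. Lowered straight with the bar under the seat, the head clears the bar by 4 mm.
- clip_lip (a point): Lower end of the clip's outer lip: x 39 mm, z 102 mm in the flashlight's frame, lip 4 mm thick. It has to come down on the far side of the bar.
- rack: Steel rack fixed to the ledge: base board 110 x 270 x 12 mm, posts 16 x 14 mm at y -115 and +115, 210 mm tall. Origin: centre of the underside; z up, x away from the robot at yaw 0. Hang the flashlight with its body on the rack's -x side, its x along the rack's x.
- bar_middle (a point): A point straight above the rack's origin at 180 mm: middle of the crossbar's height range. The bar (round steel, 8 mm diameter, along the rack's y) is clamped firmly with its centre line anywhere from 166 to 194 mm; that height is not measured and has to be felt. Two brass collars, 16 mm diameter, leave y -30 to +30 mm free: hang the clip there, near the middle.
- dispenser: Chrome push dispenser, 62 mm diameter, 165 mm tall, bystander; origin under its centre, spout 48 mm out to -x.
- jar: Green glass jar with closed steel lid, 84 mm diameter, 107 mm tall, bystander; origin under its centre.
- dish: White ceramic dish with keys, 124 mm diameter, 28 mm tall, bystander; origin under its centre.
- buckle: Black plastic binding buckle, 70 x 50 x 14 mm, lying flat, bystander; origin under its centre.
Mind the look-alikes: they are no part of the job. What is shaped like the flashlight but pink is not meant.

How it is judged (in metres and radians):
On the way, in this order (a step that is already met when the one before it is completed fails the run):
1. the flashlight is lifted off the ledge in the gripper (height (world z) of flashlight above 0.02 m and contact force between the fingers and flashlight above 1 N and contact force between flashlight and rack below 0.1 N), for 0.2 s.
2. the clip bears on the crossbar between the collars while the flashlight is still held firmly (contact force between flashlight and rack above 1.5 N and contact force between the fingers and flashlight above 15 N and height (world z) of clip_seat above 0.16 m and x of clip_seat in the frame of rack between -0.008 and 0.008 m and y of clip_seat in the frame of rack between -0.024 and 0.024 m), for 0.4 s.
At the end, for the whole second after the job is handed in: The flashlight hangs lens down (barrel within 46 degrees of upright) from the crossbar by its clip: the clip seat within 6 mm of the bar's line across it, at the bar's height, within 24 mm of the middle between the collars, released and still (under 0.3 rad/s and 40 mm/s) (contact force between flashlight and rack above 1.5 N and height (world z) of clip_seat between 0.16 and 0.2 m and x of clip_seat in the frame of rack between -0.006 and 0.006 m and y of clip_seat in the frame of rack between -0.024 and 0.024 m and angle between flashlight's own z axis and vertical below 0.8 rad and angular speed of flashlight below 0.3 rad/s and linear speed of flashlight below 0.04 m/s); the robot touches nothing.
It fails at once if the flashlight was pressed against the rack with more than 18 N (contact force between flashlight and rack above 18 N).
It fails at once if the flashlight, let go above the ledge, swung (over 1.0 rad/s) or dropped (over 0.2 m/s) (contact force between the fingers and flashlight below 0.02 N and height (world z) of flashlight above 0.012 m and (angular speed of flashlight above 1 rad/s or linear speed of flashlight above 0.2 m/s)).
It fails at once if a bystander was moved more than 20 mm (distance of any of dispenser, jar, dish, buckle from where it was at the start of the episode above 0.02 m).
It also fails if it takes over 58 s, if anything falls off the work surface, if the arm or the gripper's body presses on something with over 40 N, if the wrist force passes 120 N, or if a joint passes its speed limit or range.

## Working session

There is one attempt and no reset: what is moved stays moved. The work goes in short steps, each a Python script; the robot and the scene stay as the last script left them, time stands still between calls to the robot, and variables do not carry over. Pictures are saved under pics/ and viewed, and the job is handed in when it is done.

```bash
ls; mkdir -p pics; python3 - <<'E'
from plant import ctrl,sensors,optics
import cv2,numpy as np
s=sensors.read_state();print(s)
print(ctrl.tcp_to_tips)
for n in("side","top"):
    p,d=optics.grab_frame(n);c=optics.camera_params(n);print(n,c)
    cv2.imwrite(f"pics/{n}0.png",p[:,:,::-1]);np.savez(f"{n}0.npz",p=p,d=d,**c)
E
```

```text
pics
{'t': 0.0, 'q': array([ 1.11348851e+00,  2.07450922e-01,  1.54295572e+00,  5.52408465e-06,
        1.39351297e+00, -1.50497975e-01]), 'qvel': array([-0.00054519, -0.00109531, -0.00195078, -0.00060198,  0.00139615,
       -0.00121391]), 'tau': array([ 3.90947216e-04, -3.83014333e+01, -2.91603988e+01, -2.09214500e-04,
        1.00242096e-02,  1.38325498e-05]), 'eef_pos': array([173.35478379, 547.50734219, 255.10731123]), 'eef_rot': array([[-9.53301428e-01,  3.02018745e-01, -1.03230656e-03],
       [ 3.02020301e-01,  9.53299212e-01, -2.08544182e-03],
       [ 3.54254507e-04, -2.29983220e-03, -9.99997293e-01]]), 'force': array([0.30723992, 0.10950849, 0.21698732]), 'wrist_torque': array([ 0.02796682, -0.05164304,  0.02569672]), 'grip_width': 85.73256745100677}
25.0
side {'mtx': array([[459.55731998,   0.        , 314.96906516],
       [  0.        , 459.55731998, 239.59886636],
       [  0.        ,   0.        ,   1.        ]]), 'R': array([[-0.99359153, -0.11147672,  0.01867661],
       [-0.09634236,  0.74884299, -0.6557075 ],
       [ 0.05911028, -0.65330476, -0.75478399]]), 't': array([ 564.07933053,  133.6355995 , 1226.86824518])}
top {'mtx': array([[533.60126085,   0.        , 323.67182014],
       [  0.        , 533.60126085, 231.23825587],
       [  0.        ,   0.        ,   1.        ]]), 'R': array([[-3.50837051e-02, -9.99384325e-01,  3.22891719e-04],
       [-9.75575055e-01,  3.41777653e-02, -2.16991227e-01],
       [ 2.16846595e-01, -7.92786132e-03, -9.76173501e-01]]), 't': array([  21.78748119,  575.68948242, 1062.23548924])}
```

View pics/side0.png

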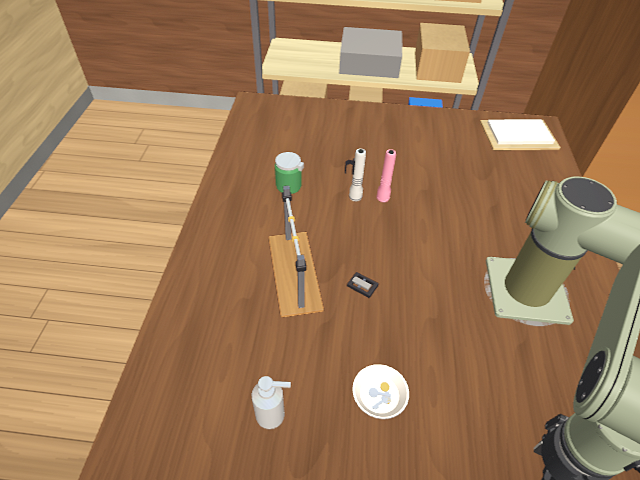

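View pics/top0.png

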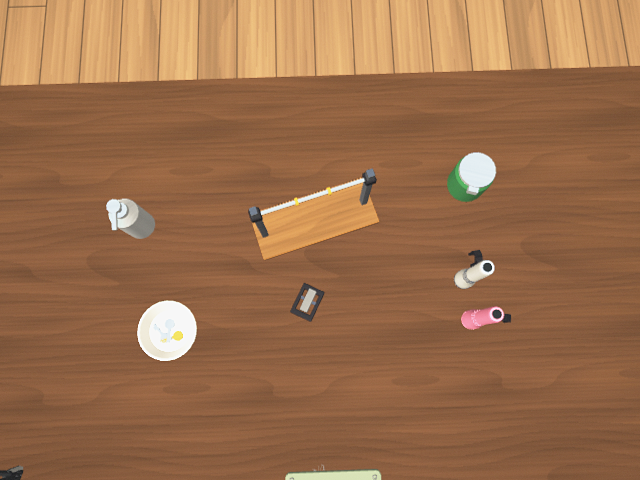

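Side view: the white flashlight is at about (358,175) with its clip to the left at (349,166). The pink one is at (387,175) and the rack at (295,260). Top view: the white flashlight's top is at (487,268) with the clip at (476,257), and the bar runs (262,213)-(365,182).

```bash
cat > h.py <<'E'
import numpy as np,cv2
def cloud(z):
    d=z['d'];K=z['mtx'];v,u=np.indices(d.shape)
    P=np.stack([(u-K[0,2])/K[0,0]*d,(v-K[1,2])/K[1,1]*d,d],-1)
    return (P-z['t'])@z['R'], d>0   # R^T (P-t)
E
python3 - <<'E'
from h import *
np.set_printoptions(precision=1,suppress=True)
big=[]
for n in("side","top"):
    z=np.load(n+"0.npz");W,ok=cloud(z);p=z['p'].astype(int)
    # table offset
    m=ok&(abs(W[...,2])<15)&(W[...,0]>200)&(W[...,0]<800)&(abs(W[...,1])<350)
    A=W[m];print(n,"table z",np.median(A[:,2]))
    if n=="side": boxes={'fl':(340,140,372,205),'pink':(374,140,402,205),'rack':(262,180,330,320)}
    else: boxes={'fl':(450,245,500,292),'pink':(455,300,515,332),'rack':(240,165,385,262)}
    for k,(a,b,c,d) in boxes.items():
        w=W[b:d,a:c].reshape(-1,3);o=ok[b:d,a:c].ravel();col=p[b:d,a:c].reshape(-1,3)
        mm=o&(w[:,2]>15);w=w[mm];col=col[mm]
        print(k,len(w),w.min(0),w.max(0))
        if k!='rack':
            for lo in range(20,190,20):
                q=w[(w[:,2]>=lo)&(w[:,2]<lo+20)]
                if len(q):print(lo,len(q),q.mean(0),q.min(0)[:2],q.max(0)[:2])
            if k=='fl':
                dk=(col.max(1)<60)&(w[:,2]>80);print("dark");print(np.c_[w[dk],col[dk]][::2])
        else:
            hi=(w[:,2]>150);q=w[hi];print(len(q));
            gold=(col[:,0]-col[:,2]>80)&(w[:,2]>140);print("gold",w[gold],)
            wh=(col.min(1)>130)&(w[:,2]>130);l=cv2.fitLine(w[wh].astype(np.float32),cv2.DIST_HUBER,0,.01,.01).ravel();print("bar",l,wh.sum(),w[wh].min(0),w[wh].max(0))
            bd=(w[:,2]<25);r=cv2.minAreaRect(w[bd][:,:2].astype(np.float32));print("board",r)
    x=p[:, :].astype(np.uint8)
    cr=x[130:330,230:420] if n=="side" else x[150:340,240:520]
    cv2.imwrite(f"pics/{n}_crop.png",cv2.resize(cr[:,:,::-1],None,fx=2.8,fy=2.8,interpolation=cv2.INTER_CUBIC))
E
```

```text
side table z 0.3249771713603493
fl 584 [ 456.6 -308.2   15.3] [ 516.9 -275.   184. ]
20 65 [ 476.  -283.6   29.9] [ 457.2 -303.5] [ 495.3 -275. ]
40 64 [ 475.9 -286.4   48. ] [ 458.7 -298.1] [ 492.9 -276.7]
60 54 [ 475.5 -287.5   69.9] [ 460.8 -296. ] [ 489.6 -277.6]
80 55 [ 476.5 -287.7   91.2] [ 460.4 -299.1] [ 512.  -278.4]
100 71 [ 485.1 -288.4  111.1] [ 461.7 -300.9] [ 516.9 -281.5]
120 74 [ 483.4 -288.3  131.6] [ 460.8 -308.2] [ 515.2 -277.2]
140 81 [ 485.  -289.3  147.5] [ 460.9 -302.3] [ 514.5 -280.9]
160 70 [ 475.6 -288.3  170.7] [ 461.3 -304.3] [ 489.1 -281.6]
180 32 [ 475.1 -296.3  181.5] [ 463.4 -306.2] [ 486.6 -284.1]
dark
[[ 475.2 -301.4  180.9   43.    49.    46. ]
 [ 477.9 -294.3  182.5   30.    35.    32. ]
 [ 472.2 -295.6  182.2   47.    51.    49. ]
 [ 474.8 -292.   181.1   24.    28.    26. ]
 [ 506.7 -302.1  140.5   51.    47.    52. ]
 [ 500.9 -299.1  143.5   56.    47.    49. ]
 [ 509.3 -292.9  143.9   46.    45.    53. ]
 [ 503.5 -295.8  142.2   43.    43.    49. ]
 [ 497.7 -294.4  144.    50.    48.    54. ]
 [ 492.  -288.4  149.5   42.    38.    43. ]
 [ 511
[... 7639 characters left out ...]
]
 [613.6  52.9 185.1]
 [611.9  56.8 184.7]
 [611.3  54.8 186.4]
 [610.6  52.8 188.7]
 [609.8  55.  184.8]
 [610.   53.1 184. ]
 [609.4  51.1 185.6]
 [607.9  55.  184.5]
 [608.5  53.2 182.3]
 [607.9  51.2 184.1]
 [609.2  49.5 179.2]
 [609.5  43.9 177.4]
 [605.3  55.  186.9]
 [605.9  53.2 184.3]
 [605.6  51.2 185.3]
 [605.9  49.4 183.9]
 [606.5  55.5 175.3]
 [603.5  53.1 186.1]
 [604.2  51.4 183.1]
 [605.2  49.6 179.4]
 [603.7  53.5 178.2]
 [603.3  51.6 179.4]
 [603.3  49.7 179. ]
 [587.5 114.5 180.6]]
bar [ -0.3   1.    0.  619.1  21.7 181.2] 413 [587.7 -78.6 174.9] [652.4 133.2 211.8]
board ((618.358642578125, 22.160842895507812), (108.19703674316406, 266.9355773925781), 16.391536712646484)
```

```bash
python3 - <<'E'
from h import *
from scipy.optimize import least_squares
np.set_printoptions(precision=2,suppress=True)
for n in("side","top"):
    z=np.load(n+"0.npz");W,ok=cloud(z);p=z['p'].astype(int)
    a,b,c,d=(340,140,372,205) if n=="side" else (450,245,500,292)
    w=W[b:d,a:c].reshape(-1,3);o=ok[b:d,a:c].ravel();col=p[b:d,a:c].reshape(-1,3)
    w=w[o];col=col[o]
    br=(w[:,2]>52)&(w[:,2]<170)&(col.min(1)>90)
    f=least_squares(lambda q:np.hypot(*(w[br][:,:2]-q).T)-15,[472,-296],loss='soft_l1');cx=f.x
    hd=(w[:,2]>8)&(w[:,2]<34)&(col.min(1)>90)
    f2=least_squares(lambda q:np.hypot(*(w[hd][:,:2]-q).T)-20,[472,-296],loss='soft_l1')
    tp=(w[:,2]>178);print(n,"axis",cx,f2.x,"top",np.median(w[tp][:,:2],0),br.sum(),hd.sum(), "res",abs(f.fun).mean())
    r=np.hypot(*(w[:,:2]-cx).T);cl=(w[:,2]>135)&(w[:,2]<152)&(r>19)&(col.max(1)<90)
    v=w[cl][:,:2]-cx;print("clip",cl.sum(),v.mean(0),np.degrees(np.arctan2(*v.mean(0)[::-1])),v[:,0].max())
    l=cv2.fitLine(w[cl][:,:2].astype(np.float32),cv2.DIST_HUBER,0,.01,.01).ravel();print(l)
    # rack in box by geometry
    m=ok&(W[...,0]>520)&(W[...,0]<720)&(W[...,1]>-110)&(W[...,1]<160)
    w=W[m];col=p[m]
    bd=(w[:,2]>8)&(w[:,2]<16)&(col[:,0]-col[:,2]>40)
    print("board",cv2.minAreaRect(w[bd][:,:2].astype(np.float32)),bd.sum())
    s=(w[:,2]>165)&(w[:,2]<195)&(col.min(1)>110)
    l=cv2.fitLine(w[s].astype(np.float32),cv2.DIST_HUBER,0,.01,.01).ravel();print("bar",l,s.sum(),np.degrees(np.arctan2(-l[0],l[1])))
    g=(w[:,2]>172)&(w[:,2]<192)&(col[:,0]-col[:,2]>80)
    for h in(w[g][w[g][:,1]<0],w[g][(w[g][:,1]>40)&(w[g][:,1]<62)]):print("collar",np.median(h,0),len(h))
    pm=(w[:,2]>200);
    for h in(w[pm][w[pm][:,1]<20],w[pm][w[pm][:,1]>20]):print("posttop",np.median(h,0),len(h))
E
```

```text
side axis [ 475.62 -299.11] [ 475.13 -298.25] top [ 475.21 -295.57] 292 85 res 1.3514451562770686
clip 33 [27.93  5.82] 11.764128644199369 39.24234963359413
[   0.88    0.47  504.26 -291.55]
board ((623.6258544921875, 21.891998291015625), (110.00405883789062, 272.70611572265625), 16.720367431640625) 2569
bar [ -0.29   0.96   0.   624.59  18.16 181.49] 199 16.842226
collar [633.84  -9.04 182.95] 20
collar [615.19  54.74 181.74] 24
posttop [656.17 -84.57 208.3 ] 37
posttop [589.53 135.6  208.57] 54
top axis [ 471.28 -297.85] [ 471.22 -298.  ] top [ 470.9  -296.19] 278 64 res 0.37920045246171974
clip 84 [29.43  4.25] 8.222155087450565 40.28131048865686
[   0.99   -0.16  500.55 -293.59]
board ((595.6127319335938, 15.03900146484375), (160.28753662109375, 269.4717712402344), 16.76144790649414) 4510
bar [ -0.29   0.96  -0.   619.45  20.89 181.33] 436 16.640371
collar [628.05 -10.32 184.24] 35
collar [608.85  53.11 184.2 ] 28
posttop [651.12 -87.88 209.45] 71
posttop [585.82 131.65 210.07] 71
```

View pics/top_crop.png

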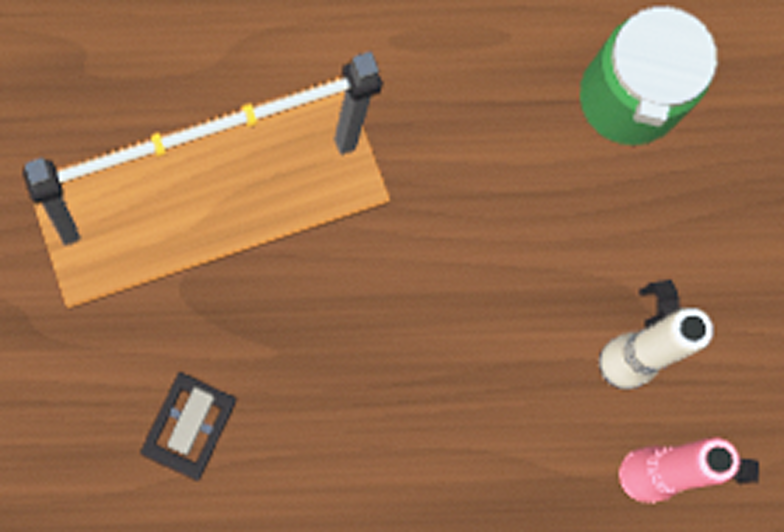

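Fits agree: barrel axis ≈ (473,−298), clip yaw ≈ 9°, and bar middle ≈ (621.5,22) with rack yaw 16.7°. The cameras differ by about 4–5 mm in x, but both show the same relative offset. Now the grasp.

```bash
cat >> h.py <<'E'
def Rt(yaw,lean=0.):
    """tool rotation when flashlight x points at yaw (deg), leaning top toward -x by lean (deg)"""
    from scipy.spatial.transform import Rotation as Ro
    F=(Ro.from_euler('z',yaw,degrees=True)*Ro.from_euler('y',-lean,degrees=True)).as_matrix()
    return np.stack([-F[:,0],F[:,1],-F[:,2]],1),F
def avg(n=10,dt=.02):
    from plant import ctrl,sensors
    f=[];t=[]
    for i in range(n):
        s=sensors.read_state();f.append(s['force']);t.append(s['wrist_torque']);ctrl.hold(dt)
    s=sensors.read_state()
    return np.mean(f,0),np.mean(t,0),np.std(f,0),np.std(t,0),s
E
python3 - <<'E'
from h import *
from plant import ctrl,sensors,optics
np.set_printoptions(precision=3,suppress=True)
R,_=Rt(9)
s=sensors.read_state();p=s['eef_pos'].copy();p[2]=330
ctrl.move_l(p,vel=250)
ctrl.move_ptp([473.3,-298,290],R)
print(sensors.read_state()['q'])
ctrl.move_l([473.3,-298,225],vel=150)
print(avg()); 
for n in("side","top"):
    p_,d=optics.grab_frame(n);cv2.imwrite(f"pics/{n}1.png",cv2.resize(p_[(100 if n=='side' else 200):(300 if n=='side' else 340),(270 if n=='side' else 400):(470 if n=='side' else 560),::-1],None,fx=3,fy=3))
print(sensors.read_state()['t'])
E
```

```text
[-0.715  0.149  1.539  0.     1.454 -2.444]
(array([-0.059, -0.126,  0.101]), array([-0.018,  0.005, -0.011]), array([0.442, 0.427, 0.437]), array([0.027, 0.032, 0.028]), {'t': 4.4333, 'q': array([-0.717,  0.2  ,  1.613,  0.   ,  1.326, -2.444]), 'qvel': array([ 0.001, -0.001,  0.004, -0.   , -0.   ,  0.002]), 'tau': array([  0.02 , -36.893, -28.176,   0.001,  -0.002,   0.   ]), 'eef_pos': array([ 474.163, -298.656,  226.714]), 'eef_rot': array([[-0.988, -0.157,  0.002],
       [-0.157,  0.988, -0.002],
       [-0.002, -0.002, -1.   ]]), 'force': array([-0.526,  0.137, -0.189]), 'wrist_torque': array([ 0.03,  0.05, -0.  ]), 'grip_width': 85.40666713717108})
4.5333
```

View pics/side1.png

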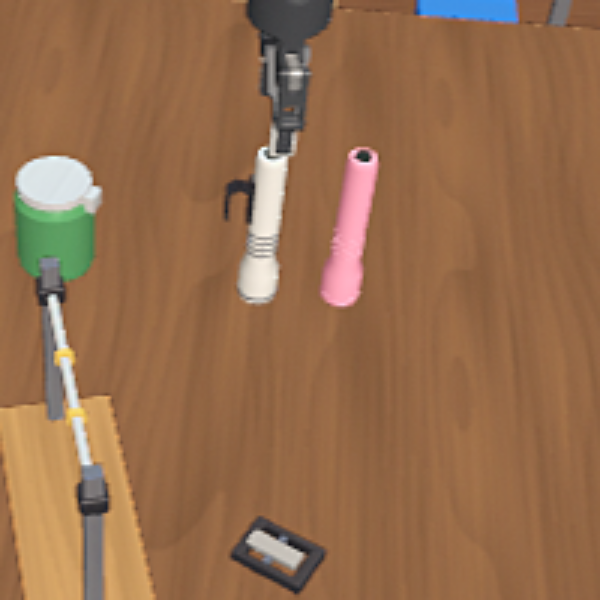

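View pics/top1.png

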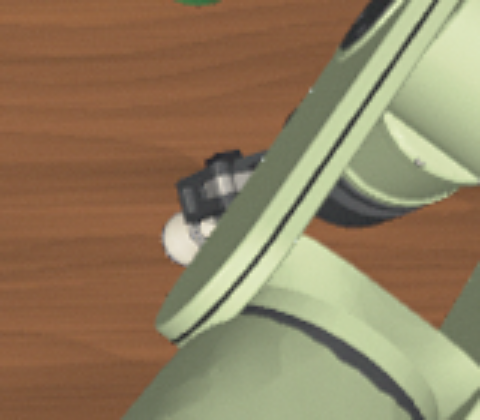

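```bash
python3 - <<'E'
from h import *
z=np.load("side0.npz")
from plant import sensors
s=sensors.read_state();print(s['eef_pos'],s['t'])
for X in([475.4,-298,180],s['eef_pos']+s['eef_rot']@[0,45,12],s['eef_pos']+s['eef_rot']@[0,45,25]):
    c=z['R']@np.array(X)+z['t'];u=z['mtx']@c;u=u[:2]/u[2];print((u-[270,100])*3)
E
```

```text
[ 473.91543209 -298.4843405   226.36653318] 4.5333
[269.55118423 152.93739777]
[280.03313455 153.62217602]
[278.62017114 164.92059603]
```

```bash
python3 - <<'E'
from h import *
from plant import ctrl,sensors,optics
np.set_printoptions(precision=3,suppress=True)
print(ctrl.move_l([474,-298,166],vel=100,threshold=12))
print(sensors.read_state()['eef_pos'])
ctrl.gripper_to(20,force=100)
s=sensors.read_state();print(s['grip_width'],s['force'],s['eef_pos'],s['t'])
ctrl.move_l([474,-298,290],vel=120)
a=avg(25);print(a)
for n in("side","top"):
    p_,d=optics.grab_frame(n);cv2.imwrite(f"pics/{n}2.png",p_[:,:,::-1])
E
```

```text
False
[ 474.333 -298.277  166.394]
27.515451088325655 [-0.171 -0.123  3.691] [ 474.587 -298.444  166.831] 5.8417
(array([ 0.141,  0.088, -4.062]), array([ 0.012,  0.007, -0.002]), array([0.412, 0.525, 0.516]), array([0.024, 0.03 , 0.028]), {'t': 7.4417, 'q': array([-0.716,  0.15 ,  1.538,  0.   ,  1.454, -2.444]), 'qvel': array([ 0.   , -0.001, -0.002,  0.   ,  0.002,  0.001]), 'tau': array([ -0.002, -38.539, -31.642,  -0.001,   0.006,   0.   ]), 'eef_pos': array([ 473.959, -297.976,  289.787]), 'eef_rot': array([[-0.988, -0.156, -0.   ],
       [-0.156,  0.988,  0.   ],
       [ 0.   ,  0.   , -1.   ]]), 'force': array([ 0.694,  0.329, -4.267]), 'wrist_torque': array([ 0.044, -0.017, -0.   ]), 'grip_width': 27.69306639486675})
```

View pics/side2.png

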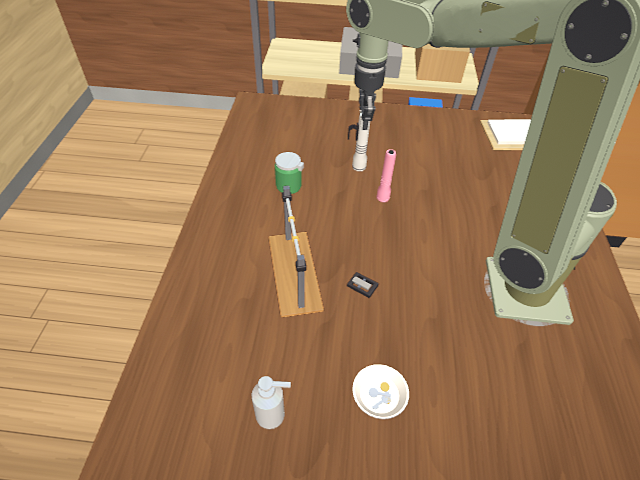

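Held, with a weight of ≈4.15 N and the grip at 27.6 mm. Next I'll tilt it in free air to feel the centre of mass, then move to a standoff in front of the bar.

```bash
python3 - <<'E'
from h import *
from plant import ctrl,sensors,optics
np.set_printoptions(precision=4,suppress=True)
yaw=16.7
P=[500,-120,330]
for lean in(0,28,-25):
    print(lean,ctrl.solve_ik(P,Rt(yaw,lean)[0]))
_,F0=Rt(yaw)
for lean in(0,28,-25):
    (ctrl.move_ptp)(P,Rt(yaw,lean)[0])
    ctrl.hold(.25)
    f,t,sf,st,s=avg(40)
    print(lean,"F",F0.T@f,"M",F0.T@t,"Rcheck",(-s['eef_rot'][:,2]),s['grip_width'],s['t'])
ctrl.move_ptp(P,Rt(yaw,0)[0])
ctrl.hold(.2);print("0 again",[F0.T@x for x in avg(20)[:2]])
E
```

```text
0 [-0.404   0.0265  1.5894 -0.      1.5257 -2.2662]
28 [-0.6234 -0.2123  1.8771  0.4116  1.1941 -2.5839]
-25 [-0.2749  0.2787  1.3572 -0.2398  1.8722 -2.166 ]
0 F [-0.0536 -0.0704 -3.8404] M [-0.0033 -0.0006  0.0014] Rcheck [-0.0001  0.      1.    ] 28.1074323862278 9.225
28 F [ 0.0474  0.075  -3.9439] M [ 0.0012  0.6801 -0.0092] Rcheck [-0.4497 -0.1348  0.883 ] 27.57173039874496 10.6167
-25 F [ 0.0206 -0.0271 -3.9699] M [-0.0066 -0.6074  0.0062] Rcheck [0.4049 0.1215 0.9063] 27.68007037894144 12.225
0 again [array([ 0.1529, -0.0271, -3.9935]), array([ 0.0043, -0.0021,  0.006 ])]
```

```bash
python3 - <<'E'
from h import *
from plant import ctrl,sensors,optics
np.set_printoptions(precision=3,suppress=True)
yaw=16.7;R,F=Rt(yaw)
bar=np.array([621.6,21.9,180.])
tgt=bar-F[:,0]*28; tgt[2]=290
ctrl.move_l(tgt-F[:,0]*25,rot=R,vel=120)
ctrl.hold(.3)
s=sensors.read_state();print(s['eef_pos'],s['t'])
np.savez("s3.npz",**s)
for n in("side","top"):
    p_,d=optics.grab_frame(n);cv2.imwrite(f"pics/{n}3.png",p_[:,:,::-1])
    np.savez(f"{n}3.npz",p=p_,d=d,**optics.camera_params(n))
    c=p_[60:320,230:430] if n=='side' else p_[130:280,230:430]
    cv2.imwrite(f"pics/{n}3c.png",cv2.resize(c[:,:,::-1],None,fx=2.3 if n=='side' else 4,fy=2.3 if n=='side' else 4,interpolation=cv2.INTER_CUBIC))
E
```

```text
[570.791   6.346 290.171] 14.8917
```

View pics/side3c.png

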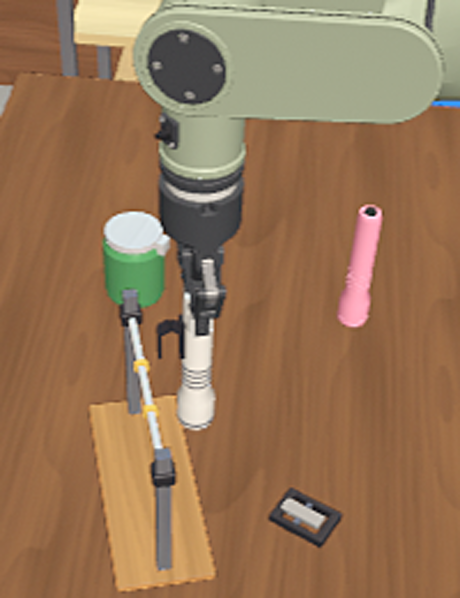

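View pics/top3c.png

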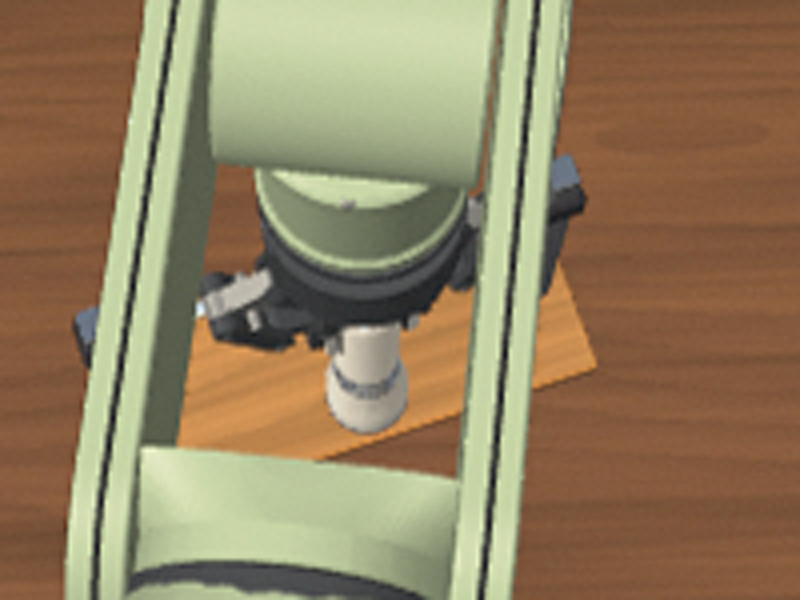

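Side crop: the flashlight hangs plumb, head at about (196,405) and clip at (170,335). It is still on the robot side of the bar, level with the gap between the collars. I'll measure its offset to the bar in each camera.

```bash
python3 - <<'E'
from h import *
from scipy.optimize import least_squares
np.set_printoptions(precision=2,suppress=True)
_,F=Rt(16.7);tcp=np.load("s3.npz")['eef_pos']
for n,bar in(("side",(624.5,22.5)),("top",(619.0,21.3))):
    z=np.load(n+"3.npz");W,ok=cloud(z);p=z['p'].astype(int)
    near=ok&(np.hypot(W[...,0]-tcp[0],W[...,1]-tcp[1])<60)&(W[...,2]>112)&(W[...,2]<275)
    w=W[near];col=p[near]
    white=(col.min(1)>95)&(col.max(1)-col.min(1)<45)
    for nm,lo,hi,r in(("head",126,158,20),("barrel",176,255,15)):
        m=white&(w[:,2]>lo)&(w[:,2]<hi)&(np.hypot(*(w[:,:2]-tcp[:2]).T)<30)
        f=least_squares(lambda q:np.hypot(*(w[m][:,:2]-q).T)-r,tcp[:2],loss='soft_l1')
        rel=np.r_[f.x-bar,0]@F
        print(n,nm,m.sum(),f.x,"minus tcp in fl frame",(np.r_[f.x-tcp[:2],0]@F)[:2],"rel bar",rel[:2],"res",abs(f.fun).mean(), "zmin",w[white][:,2].min())
        ax=f.x
    cl=(col.max(1)<75)&(w[:,2]>220)&(w[:,2]<262)
    v=np.c_[w[cl][:,:2]-ax,0*w[cl][:,0]]@F;k=(v[:,0]>18)&(v[:,0]<48)&(abs(v[:,1])<15)
    print("clip",k.sum(),v[k].mean(0),v[k].min(0),v[k].max(0),np.degrees(np.arctan2(v[k][:,1].mean(),v[k][:,0].mean())),"ztop",np.sort(w[cl][k][:,2])[-6:])
E
```

```text
side head 128 [571.94   5.39] minus tcp in fl frame [ 0.83 -1.25] rel bar [-55.26  -1.29] res 0.9608669909165856 zmin 121.67914378547734
side barrel 273 [571.9    5.42] minus tcp in fl frame [ 0.8 -1.2] rel bar [-55.29  -1.24] res 0.9206613262399511 zmin 121.67914378547734
clip 14 [37.12  4.99  0.  ] [19.89 -2.83  0.  ] [39.29  8.54  0.  ] 7.6577256404647684 ztop [251.98 257.54 258.68 260.26 260.35 261.63]
top head 59 [568.27   6.78] minus tcp in fl frame [-2.29  1.14] rel bar [-52.76   0.67] res 0.26585491327099386 zmin 129.97393059284332
top barrel 150 [568.24   6.85] minus tcp in fl frame [-2.3   1.21] rel bar [-52.77   0.74] res 0.30225605967821156 zmin 129.97393059284332<stdin>:18: RuntimeWarning: Mean of empty slice.
  ret = um.true_divide(
Traceback (most recent call last):
ValueError: zero-size array to reduction operation minimum which has no identity
```

Relative to the bar, the flashlight axis is −55.3 mm (side) and −52.8 mm (top). With bar-surface bias the mean is ≈−54.6, so I'll move +26.6 along rack x and descend guarded.

```bash
python3 - <<'E'
from h import *
from plant import ctrl,sensors,optics
np.set_printoptions(precision=3,suppress=True)
_,F=Rt(16.7)
R,_=Rt(16.7)
s=sensors.read_state()
p=s['eef_pos']+F[:,0]*26.6; p[2]=290
print(ctrl.move_l(p,rot=R,vel=80,threshold=6)); 
p[2]=229
hit=ctrl.move_l(p,vel=60,threshold=5); print(hit,sensors.read_state()['eef_pos'])
if not hit:
    ctrl.hold(.2);f0,t0,*_=avg(15);print("free",F.T@f0,F.T@t0)
    p[2]=194
    print(ctrl.move_l(p,vel=10,threshold=2.5))
f,t,_,_,s=avg(25);print("contact",F.T@f,F.T@t,s['eef_pos'],s['t'],p)
p_,d=optics.grab_frame("side");c=p_[100:320,230:430];cv2.imwrite("pics/side4c.png",cv2.resize(c[:,:,::-1],None,fx=2.7,fy=2.7,interpolation=cv2.INTER_CUBIC))
E
```

```text
False
False [596.745  14.067 229.687]
free [-0.086  0.016 -3.803] [ 0.004  0.009 -0.   ]
True
contact [-1.446 -0.367  5.953] [-0.036 -0.005  0.009] [595.778  14.012 209.153] 19.4583 [596.276  14.115 194.   ]
```

View pics/side4c.png

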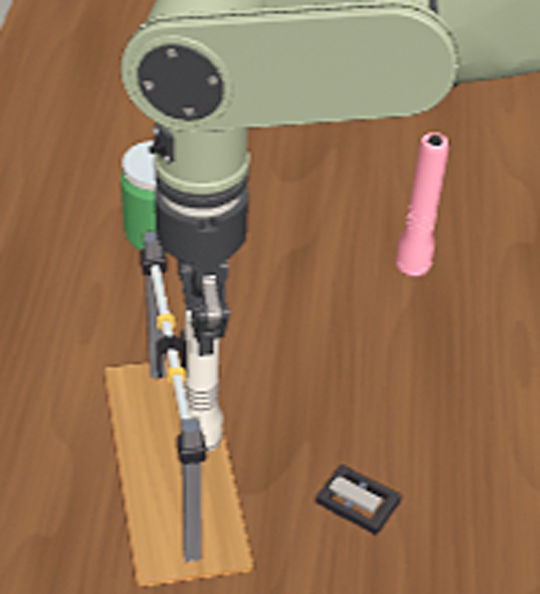

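Seated: the clip is over the bar between the collars (crop (172,350)), and the bar carries about 9.8 N at TCP z ≈ 209.2. I'll ease off, then vary the load slightly to identify stiffness and the wrist-moment reference.

```bash
python3 - <<'E'
from h import *
from plant import ctrl,sensors,optics
np.set_printoptions(precision=3,suppress=True)
R,F=Rt(16.7)
b=sensors.read_state()['eef_pos'].copy(); np.save("b.npy",b)
D=[]
for dx,dz in((0,.3),(0,.6),(-.7,.6),(-1.4,.6),(.7,.6)):
    p=b+F[:,0]*dx; p[2]+=dz
    ctrl.move_l(p,vel=10); ctrl.hold(.1)
    f,t,_,_,s=avg(16); e=(s['eef_pos']-b)@F
    print(dx,dz,"F",F.T@f,"M",F.T@t,"e",e); D.append(np.r_[F.T@f,F.T@t])
    if (F.T@f)[2]>9: break
print(sensors.read_state()['t'])
E
```

```text
0 0.3 F [ 0.216 -0.419  1.229] M [-0.07  -0.124  0.008] e [ 0.081 -0.031  0.272]
0 0.6 F [ 1.465 -0.694 -1.303] M [-0.144 -0.338 -0.023] e [-0.006  0.023  0.397]
-0.7 0.6 F [ 3.076  0.084 -2.409] M [-0.007 -0.595  0.025] e [-0.557  0.112  0.7  ]
-1.4 0.6 F [ 4.29   0.369 -0.84 ] M [ 0.059 -0.825  0.021] e [-1.128  0.     0.853]
0.7 0.6 F [-0.961 -0.32   0.499] M [-0.045  0.053  0.006] e [ 0.1   -0.037  0.344]
22.8833
```

The wrist-moment reference is ≈147 mm behind the TCP. The free-air tilt moment therefore includes the gripper's own weight, which I didn't calibrate empty, so the lean can't be told from it. There is time to set the flashlight on a clear spot, tilt the empty gripper once, and take it again in the same grasp.

```bash
python3 - <<'E'
from h import *
from plant import ctrl,sensors,optics
np.set_printoptions(precision=4,suppress=True)
R,F=Rt(16.7); b=np.load("b.npy")
up=b.copy();up[2]=282
ctrl.move_l(up,vel=150)
q=up-F[:,0]*60
ctrl.move_l(q,vel=180)
P=np.array([500.,-120,195])
ctrl.move_ptp(P,R)
ctrl.move_l([500,-120,172],vel=60)
print(ctrl.move_l([500,-120,165.5],vel=12,threshold=3))
s=sensors.read_state();print(s['eef_pos'],s['force'],s['t'])
g=s['eef_pos'];np.save("g.npy",g)
ctrl.gripper_to(60)
print(sensors.read_state()['t'])
ctrl.move_l([500,-120,265],vel=150)
ctrl.move_ptp([500,-120,275],Rt(16.7,28)[0]); ctrl.hold(.2)
f,t,_,_,s=avg(40,.015)
print("empty F",F.T@f,"M",F.T@t,-s['eef_rot'][:,2]@F,s['t'])
p_,d=optics.grab_frame("side");cv2.imwrite("pics/side5.png",p_[100:320,230:430,::-1])
E
```

```text
True
[ 500.113  -120.1222  166.8196] [-1.1831  1.629   5.1858] 25.6583
26.075
empty F [ 0.0096  0.0658 -0.1517] M [-0.0019  0.2188 -0.0003] [-0.4695  0.0001  0.8829] 28.2583
```

View pics/side5.png

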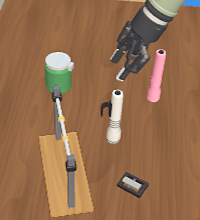

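The flashlight stands upright at crop (117,115). Empty-gripper moment is 0.219 N m at 28°, so the flashlight's own share is 0.461 N m. That gives a CoM of z ≈ 61 mm and an expected lean of ≈ 21°. Regrasping in the same place and going back.

```bash
python3 - <<'E'
from h import *
from plant import ctrl,sensors,optics
np.set_printoptions(precision=4,suppress=True)
R,F=Rt(16.7); b=np.load("b.npy");g=np.load("g.npy")
ctrl.move_ptp([g[0],g[1],265],R)
ctrl.move_l(g,vel=130,threshold=12)
ctrl.gripper_to(20,force=100)
s=sensors.read_state();print(s['grip_width'],s['eef_pos'],s['t'])
ctrl.move_l([g[0],g[1],200],vel=120)
up=b.copy();up[2]=282
ctrl.move_ptp(up-F[:,0]*60,R)
ctrl.move_l(up,vel=120)
p=up.copy();p[2]=216;ctrl.move_l(p,rot=R,vel=80,threshold=6)
ctrl.hold(.2);f0,t0,*_=avg(20);print("free",F.T@f0,F.T@t0,sensors.read_state()['t'])
p[2]=206
print(ctrl.move_l(p,vel=6,threshold=2.2))
f,t,_,_,s=avg(15);print("contact",F.T@f,F.T@t,s['eef_pos'],(s['eef_pos']-b)@F,s['t'])
E
```

```text
27.73490164995977 [ 501.1215 -120.3216  168.2571] 30.1167
free [-0.0556  0.117  -3.7045] [-0.0061  0.0155 -0.0029] 33.3417
True
contact [ 0.0278 -0.1929  5.5392] [-0.0597 -0.2519  0.0147] [596.1513  14.0421 210.4664] [ 0.3677 -0.0689  1.3298] 34.575
```

```bash
cat > rot.py <<'E'
from h import *
from plant import ctrl,sensors,optics
np.set_printoptions(precision=4,suppress=True)
yaw=16.7;_,F0=Rt(yaw);A=.466;W=3.9;dref=.1447
off=np.array([28.,0,135-168.2])
def go(piv,lean,vel):
    R,F=Rt(yaw,lean);ctrl.move_l(piv-F@off,rot=R,vel=vel)
def meas(piv,lean,n=10):
    f,t,_,_,s=avg(n);f=F0.T@f;t=F0.T@t
    fz=-s['eef_rot'][:,2];ref=s['eef_pos']+1000*dref*fz
    rb=F0.T@(piv-ref)/1000
    res=t[1]-A*np.sin(np.radians(lean))-(rb[2]*f[0]-rb[0]*f[2])
    print(f"lean {lean:.1f} F {f} My {t[1]:.4f} imbalance mm {res/W*1000:.2f} t {s['t']:.2f}")
    return f,res/W*1000,s
E
python3 - <<'E'
from rot import *
s=sensors.read_state()
piv=s['eef_pos']+F0@off+[0,0,.45]
lean=0;go(piv,0,10);f,i,s=meas(piv,0)
for lean in(5,10,15,20):
    piv=piv+F0[:,0]*np.clip(f[0]*.15,-.4,.4); piv[2]+=np.clip((f[2]-.8)/8*.7,-.4,.4)
    go(piv,lean,12);f,i,s=meas(piv,lean)
    if abs(f[0])>7 or f[2]>7 or f[2]<-3.3:print("stop");break
np.savez("piv.npz",piv=piv,lean=lean,f=f)
print(s['grip_width'])
p_,d=optics.grab_frame("side");c=p_[100:320,230:430];cv2.imwrite("pics/side6c.png",cv2.resize(c[:,:,::-1],None,fx=2.7,fy=2.7,interpolation=cv2.INTER_CUBIC))
E
```

```text
lean 0.0 F [ 1.3305 -0.311   0.2107] My -0.3823 imbalance mm -35.90 t 35.21
lean 5.0 F [ 0.6699 -0.0425  0.837 ] My -0.2139 imbalance mm -25.93 t 35.83
lean 10.0 F [-0.2209  0.5304  1.848 ] My 0.0134 imbalance mm 0.69 t 36.46
lean 15.0 F [-1.4979  0.5621  2.7667] My 0.1309 imbalance mm -8.86 t 37.08
lean 20.0 F [-0.433   0.6594  1.8526] My 0.0649 imbalance mm -0.42 t 37.72
27.82739846211151
```

View pics/side6c.png

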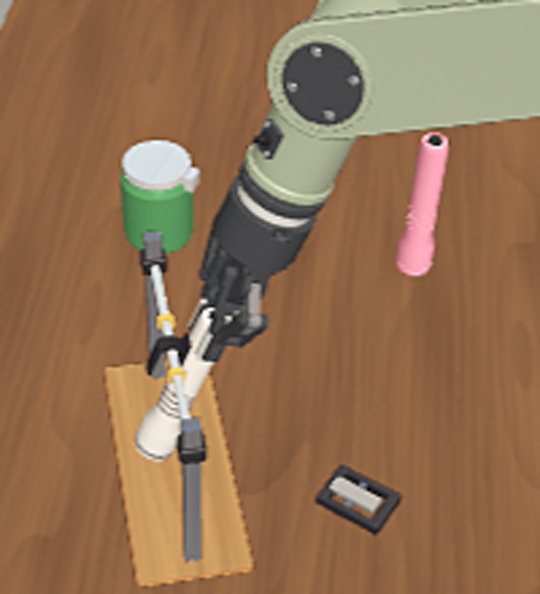

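The lean is following well (clip on the bar at crop (170,350), lens swung to the far side) and imbalance is near zero at 20°. Now I'll null the tool force and measure properly.

```bash
python3 - <<'E'
from rot import *
z=np.load("piv.npz");piv=z['piv'];f=z['f']
for lean in (21,21,21):
    piv=piv+F0[:,0]*np.clip(f[0]*.2,-.4,.4)+F0[:,1]*np.clip(f[1]*.2,-.4,.4); piv[2]+=np.clip((f[2]-.0)/8*.7,-.4,.4)
    go(piv,lean,10);ctrl.hold(.15);f,i,s=meas(piv,lean,25)
np.savez("piv.npz",piv=piv,lean=lean,f=f)
E
```

```text
lean 21.0 F [ 1.9196 -0.3558 -0.4544] My -0.0928 imbalance mm -0.30 t 38.58
lean 21.0 F [-1.3627 -0.1405  1.6428] My 0.2448 imbalance mm 3.38 t 39.40
lean 21.0 F [ 0.7748 -0.0812 -0.3895] My 0.1158 imbalance mm 8.88 t 40.22
```

```bash
python3 - <<'E'
from rot import *
z=np.load("piv.npz");piv=z['piv'];f=z['f'];lean=20
piv=piv+F0[:,0]*f[0]*.12; piv[2]+=f[2]/8*.4
go(piv,lean,10);ctrl.hold(.2);f,i,s=meas(piv,lean,60)
piv=piv+F0[:,0]*f[0]*.12; piv[2]+=f[2]/8*.4
go(piv,lean,10);ctrl.hold(.2);f,i,s=meas(piv,lean,60)
np.savez("piv.npz",piv=piv,lean=lean,f=f)
E
```

```text
lean 20.0 F [ 0.9188 -0.8372 -1.342 ] My 0.1326 imbalance mm 0.26 t 41.67
lean 20.0 F [-1.1947 -1.2821 -0.122 ] My 0.3518 imbalance mm -1.66 t 43.12
```

```bash
python3 - <<'E'
from rot import *
z=np.load("piv.npz");piv=z['piv'];f=z['f'];lean=20.3
piv=piv+F0[:,0]*f[0]*.15+F0[:,1]*f[1]*.15; piv[2]-=.03
go(piv,lean,8);ctrl.hold(.1);f,i,s=meas(piv,lean,15)
ctrl.gripper_to(27.5,force=20);f,i,s=meas(piv,lean,15);print(s['grip_width'])
piv=piv+F0[:,0]*f[0]*.12; piv[2]+=f[2]/8*.3
go(piv,lean,8);f,i,s=meas(piv,lean,15)
for w in (29,29.5,29.8,30.1,30.4,30.8,31.5):
    ctrl.gripper_to(w);s=sensors.read_state();print(w,s['grip_width'],F0.T@s['force'],s['t'])
p_,d=optics.grab_frame("side");c=p_[100:320,230:430];cv2.imwrite("pics/side7c.png",cv2.resize(c[:,:,::-1],None,fx=2.7,fy=2.7,interpolation=cv2.INTER_CUBIC))
np.savez("piv.npz",piv=piv,lean=lean,f=f)
E
```

```text
lean 20.3 F [ 0.0856 -0.3222 -0.3288] My 0.2285 imbalance mm 13.16 t 43.72
lean 20.3 F [ 0.6249  0.4231 -0.9924] My 0.1390 imbalance mm -3.01 t 44.18
27.709409155531638
lean 20.3 F [ 0.3886  0.9534 -0.654 ] My 0.1458 imbalance mm -3.18 t 44.68
29 28.92655767988888 [ 0.4513  0.3642 -1.3245] 44.9
29.5 29.335542739841134 [ 0.7861  1.0764 -0.6008] 45.1167
29.8 30.183827656958837 [ 0.5988  0.2094 -1.8895] 45.3333
30.1 30.133555140921864 [-0.3361  0.3455 -0.4163] 45.55
30.4 30.344947489083225 [0.1558 0.3423 0.2968] 45.7667
30.8 30.865624879436762 [ 0.4382  0.0866 -0.0946] 45.9833
31.5 31.390174160431236 [ 0.4532 -0.3049 -0.1327] 46.2
```

View pics/side7c.png

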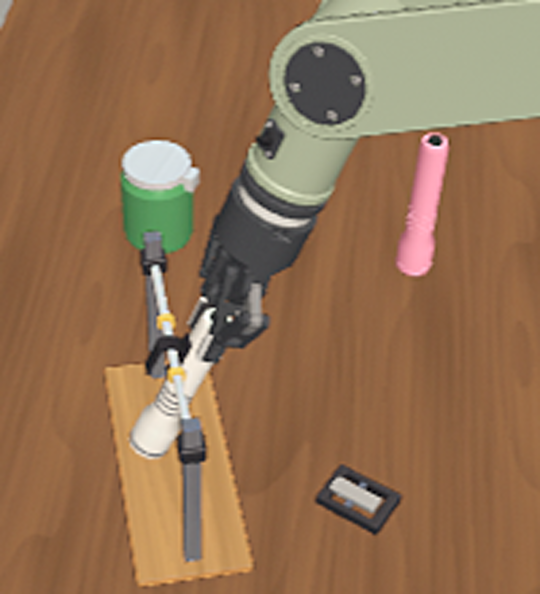

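It is released and hanging, with only a slight drift (head now at crop (153,440)). Opening fully and backing off along the tool axis.

```bash
python3 - <<'E'
from rot import *
ctrl.gripper_to(36);ctrl.gripper_to(60)
s=sensors.read_state();u=-s['eef_rot'][:,2]
p=s['eef_pos']+u*110;p[2]=min(p[2],340)
ctrl.move_l(s['eef_pos']+u*90,vel=100)
print(sensors.read_state()['t'],sensors.read_state()['force'])
ims=[]
for k in range(2):
    p_,d=optics.grab_frame("side");ims.append(p_.astype(int));ctrl.hold(.25)
dd=np.abs(ims[0]-ims[1])[230:300,260:330].max();print("max diff",dd)
c=p_[100:320,230:430];cv2.imwrite("pics/side8c.png",cv2.resize(c[:,:,::-1],None,fx=2.7,fy=2.7,interpolation=cv2.INTER_CUBIC))
print(sensors.read_state()['t'])
E
```

```text
47.8833 [ 0.7586  0.5183 -0.6367]
max diff 4
48.4833
```

View pics/side8c.png

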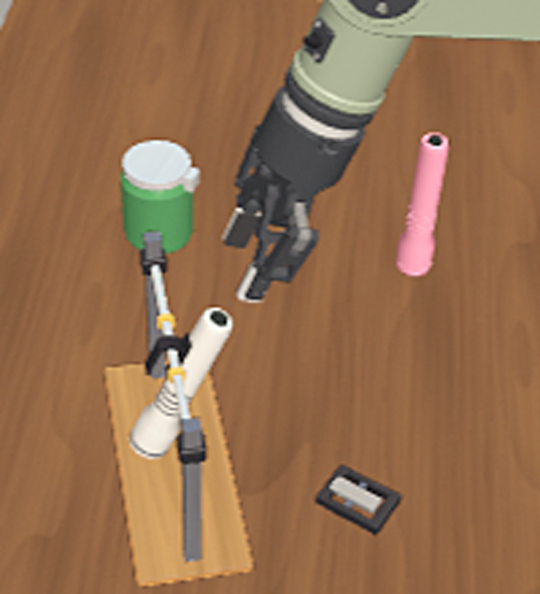

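The flashlight hangs by its clip between the collars (clip at (170,352)). It is still, since the two frames are identical apart from noise, and the gripper is clear. Handing in.

```bash
python3 - <<'E'
from plant import ctrl
print(ctrl.finish_job())
E
```

```text
the job is handed in; nothing more can be done
None
```

The white flashlight now hangs by its clip on the crossbar, lens down between the two collars. I handed the job in at about 48.5 s; no verdict was reported.

**What I did**
- I gripped it at 100 N, lifted it, and lowered it until the bar took about 10 N.
- I had not calibrated the gripper's own weight moment before grasping. So after that first contact I set the flashlight upright on a clear spot of the ledge, tilted the empty gripper once, and gripped it again at the same place.
- I hung it a second time and leaned it about 20° round the bar until the measured imbalance was near zero. Then I opened the fingers in small steps and backed off.

**Last checks**
- **After release:** two side pictures 0.3 s apart were the same apart from image noise. The clip was between the collars and the gripper was clear. The jar, buckle and pink flashlight looked unmoved; the dispenser and dish were not in that crop, and the arm went nowhere near them after its first sweep.
- **Imbalance readings:** these scattered by several mm, from −3 to +13 mm in the last ones, so the 20° lean is good to only a few degrees. The flashlight turned slightly when released, but I saw no swing.
- **Cameras:** the two disagreed by 4–5 mm in x; I averaged them.
- **Not measured:** I did not measure the exact hanging pose after release.

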